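# Unmould the chocolate bar and hold it level over the fondue pot

## Robot

A 6-joint arm with a two-finger parallel gripper is mounted at the origin on the work surface. World frame = base frame: x ahead of the robot, y to its left, z up, the work surface at z = 0. Lengths are in m, angles in degrees, forces in N, time in s.
With the tool pointing down it reaches from about 0.35 to 0.875 m from the base axis. Payload 4.2 kg.
Tool frame: the origin (TCP) lies midway between the tips of the shut fingers; the grasp point (between the pads) lies 19 mm behind it; y points along the fingers, z is the direction in which the jaws open and shut, and the axes are right-handed (so a half turn about y gives the same grasp; the last joint's range is limited). The gripper opens to 87 mm and grips with 3 to 60 N. Pads are 19 mm wide; open, the fingers measure 117 mm over their backs; the gripper's body (75 mm by 190 mm) begins 51 mm behind the grasp point.
Start: joints at [-49.698, 22.042, 0.453, 0, -68.411, -14.817], TCP at [0.269, -0.564, 0.223] pointing down, gripper open.
Joint ranges: [-179.83, 179.83], [-69.29, 118.12], [-61.27, 80.66], [-181.25, 117.63], [-171.15, -9.14], [-177.46, 177.46]. Speed limits (degrees/s): [159.86, 159.86, 180, 180, 180, 180].

## Interface

Orientations are given as [roll, pitch, yaw] about the fixed x, y, z axes, in that order (R = Rz(yaw) Ry(pitch) Rx(roll)).
In Python, from workcell import env gives the robot as it stands. The module is installed in compiled form; this text tells all that it offers. Calls block until the motion is done:
- env.goto(position, orientation): joint-space move of the TCP to a pose.
- env.move_straight(position, rotation=None, rate=0.15, force_limit=None): straight line of the TCP; rotation=None keeps the orientation; rate is the mean speed in m/s. With force_limit (N) it stops when the force on the tool has changed by that much, and returns True; else False.
- env.set_joints(angles): joint-space move.
- env.gripper_to(opening, grasp_force=None): opening from 0.0 (shut) to 1.0 (fully open); grasp_force is the grip in N (None keeps the last); returns when the fingers have stopped.
- env.dwell(seconds).
- env.inverse_kinematics(position, orientation): joint angles nearest the present ones, or None.
- env.read_state(): the state.
- env.grab_frame(name): name is "scene" or "top"; returns a dict with "image" (480x640x3 uint8, blue, green, red), "fx", "fy", "cx", "cy" (pixels), "position" and "orientation" of the camera in the world. Camera axes: x right, y up, looking along -z (the intrinsics and any distortion apply to the point x, -y, -z); pixel columns grow to the right and rows downward; lengths in m; the calibration is good to about 2 mm. A picture is of the moment at which its call begins. There is no depth.
A pose or a line that the arm cannot do raises env.Unreachable and nothing moves.
- env.close_job(): hands the job in, once; it reports no verdict.
Trained networks look in a picture, given as the dict that the camera call returned (one of the last four; its "shot" number tells which), for a name from the list of things; names that differ only in an ending like _2 or _b are one class to them, and where a whole thing is asked for, a point or a joint stands for the part that bears it (a point fixed in the world has none). Each returns a list of dicts, best first, with "score" (0 to 1); they miss things now and then, are a little off and sometimes report something else, mostly with a low value. They report only what shows in the picture. A call takes as long as a camera call. They do not tell look-alikes from the thing itself.
- env.search_frame(picture, thing): "xyz" ([x, y, z] in m, in world coordinates, good to about 4 mm: the middle of the surface that is visible of it).
- env.trace(picture, thing): "mask" (480x640 bool, what is visible of it).
The state is a dict: "clock": time; "joint_positions": joint angles; "qvel": joint speeds; "joint_torque": joint torques, N m; "position": TCP position; "tool_rot": TCP orientation; "force": force on the tool from outside, world axes, zero at the start; "wrist_torque": the same for the moment, N m; "opening": opening from 0.0 (shut) to 1.0 (fully open).
Only numpy, scipy, OpenCV 4.12 (cv2) and the standard library are available. Lean on these libraries where they do the work, as an engineer would, in place of code of your own. Each camera call takes 0.05 s, during which the arm holds its last target.

## Task

Two chocolates, each with a wooden paddle cast into it, sit in aluminium moulds on the lazy Susan. Take the long bar-shaped one by its paddle, lift it straight up until it is clear of its mould, and carry it level to the middle of the open white fondue pot, holding it still and level with its underside about 5 cm above the pot's rim. Keep it there for at least two seconds and finish still holding it; leave the round chocolate and everything else where it stands, and do not turn the lazy Susan.

Things in the scene. Friction and masses are not known exactly. Their poses are not given: they have to be found in the camera images.
- bar_paddle (a point): Grasp point on the upright pale wood paddle cast into the long chocolate bar, midway up the paddle's free part. The paddle is 24 mm wide (x), 10 mm thick (y), ends 28 mm above this point, and stands over the bar's centre of mass. The bar's flat top is 28 mm below this point, its underside 50 mm below. z points up.
- bar: The long dark chocolate bar, one rigid piece with its paddle, about 150 g: 110 (x) x 46 (y) x 22 mm high; origin at the centre of its underside, 50 mm below bar_paddle, same axes. It sits in its mould with 3 mm play all round, its top 4 mm proud.
- bar_mould: Loose aluminium mould block that holds the long bar, 150 (x) x 86 (y) x 28 mm high, about 0.8 kg; origin at the centre of its underside; cavity 116 x 52 mm, open at the top, 18 mm deep.
- puck_mould: Loose aluminium mould block of the same outside size, with a round cavity that holds the round chocolate; origin at the centre of its underside. Leave alone.
- puck_paddle (a point): Middle of the free part of the paddle of the round chocolate (60 mm across, 22 mm high, the same paddle as the bar's). Leave alone.
- pot_rim (a point): Centre of the mouth of the open white enamel fondue pot, at rim height. The pot is 160 mm across at the rim and 80 mm high, stands loose on the lazy Susan, and has a stick handle reaching 174 mm out from its axis along its -x, some 70 mm above its foot.
- burner: Small chrome burner cup, 54 mm across, 42 mm high, origin at the centre of its underside. Bystander.
- jar: Glass jar with screw lid, 62 mm across, 92 mm high, origin at the centre of its underside. Bystander.
- dish0: One of four small white porcelain dishes, 60 mm across, 24 mm high, origin at the centre of its underside. Bystander.
- dish1: One of four small white porcelain dishes, 60 mm across, 24 mm high, origin at the centre of its underside. Bystander.
- dish2: One of four small white porcelain dishes, 60 mm across, 24 mm high, origin at the centre of its underside. Bystander.
- dish3: One of four small white porcelain dishes, 60 mm across, 24 mm high, origin at the centre of its underside. Bystander.
- turntable (a joint): Angle of the olive-wood lazy Susan (disc 480 mm across, top 34 mm above the steel shelf) about its upright axis, 0 at the start, growing counter-clockwise from above; turns stiffly (about 0.5 N m).
Mind the look-alikes: they are no part of the job. Leave any turquoise look-alike of the bar_mould alone.

How it is judged (in metres and radians):
On the way, in this order (a step that is already met when the one before it is completed fails the run):
1. the long bar is lifted straight up, level, clear of its mould by at least 10 mm while still above it (z of bar_paddle in the frame of bar_mould above 0.088 m and horizontal distance between bar_paddle and bar_mould below 0.03 m and angle between bar_paddle's own z axis and vertical below 0.2 rad), for 0.1 s.
2. the bar is held still and level over the middle of the pot, underside 25 to 100 mm above the rim, for 2 s (about 5 cm asked) (horizontal distance between bar_paddle and pot_rim below 0.035 m and z of bar_paddle in the frame of pot_rim between 0.075 and 0.15 m and angle between bar_paddle's own z axis and vertical below 0.12 rad and linear speed of bar below 0.03 m/s and angular speed of bar below 0.2 rad/s and contact force between the fingers and bar above 0.5 N), for 2 s.
At the end, for the whole second after the job is handed in: The long bar hangs in the gripper alone (fingers pressing on it), its paddle within 35 mm of the pot's axis, its underside 25 to 100 mm above the rim, tilted less than 0.12 rad, slower than 0.03 m/s and 0.2 rad/s (all of step 2); the arm keeps its last pose, push and grip.
It fails at once if the bar is tipped more than 0.35 rad (angle between bar_paddle's own z axis and vertical above 0.35 rad).
It fails at once if the pot or a mould is moved more than 40 mm (distance of any of pot_rim, bar_mould, puck_mould from where it was at the start of the episode above 0.04 m).
It fails at once if the round chocolate is moved more than 40 mm (distance of puck_paddle from where it was at the start of the episode above 0.04 m).
It fails at once if the burner cup, the jar or a dish is moved more than 40 mm (distance of any of burner, jar, dish0, dish1, dish2, dish3 from where it was at the start of the episode above 0.04 m).
It fails at once if the lazy Susan is turned more than 0.15 rad (value of joint turntable above 0.15 rad or value of joint turntable below -0.15 rad).
It also fails if it takes over 42 s, if anything falls off the work surface, if the arm or the gripper's body presses on something with over 40 N, if the wrist force passes 120 N, or if a joint passes its speed limit or range.

## Working session

There is one attempt and no reset: what is moved stays moved. The work goes in short steps, each a Python script; the robot and the scene stay as the last script left them, time stands still between calls to the robot, and variables do not carry over. Pictures are saved under pics/ and viewed, and the job is handed in when it is done.

```bash
mkdir -p pics; python3 - <<'E'
from workcell import env
import cv2
s=env.read_state();print({k:s[k] for k in('clock','position','tool_rot','opening')})
for n in("scene","top"):
    f=env.grab_frame(n);cv2.imwrite(f"pics/{n}0.png",f["image"])
    print(n,f["fx"],f["fy"],f["cx"],f["cy"],f["position"],f["orientation"],[k for k in f])
    for t in["bar_paddle","bar","bar_mould","puck_mould","puck_paddle","pot_rim","burner","jar","dish0","turntable"]:
        print(t,[(round(d["score"],2),[round(float(v),3) for v in d["xyz"]]) for d in env.search_frame(f,t)])
E
```

```text
{'clock': 0.0, 'position': array([ 0.26866224, -0.56364308,  0.22146923]), 'tool_rot': array([-8.98763180e+01,  6.15392454e-03,  2.54739966e+01]), 'opening': 1.000395164923118}
scene 582.8402897982277 582.8402897982277 321.1812827204198 239.18171283712928 [ 1.2668501  -0.4496171   0.82335063] [47.27567677 -1.21662292 65.56689804] ['image', 'fx', 'fy', 'cx', 'cy', 'position', 'orientation', 'shot']
bar_paddle [(0.7, [0.674, -0.046, 0.067])]
bar [(0.87, [0.67, -0.05, 0.068]), (0.69, [0.688, -0.07, 0.056]), (0.23, [0.629, 0.06, 0.06])]
bar_mould [(0.95, [0.509, -0.372, 0.026]), (0.81, [0.732, -0.399, 0.023])]
puck_mould [(0.92, [0.617, 0.161, 0.062]), (0.75, [0.476, 0.219, 0.05]), (0.35, [0.735, 0.065, 0.097])]
puck_paddle [(0.67, [0.663, -0.001, 0.034]), (0.66, [0.613, 0.17, 0.068])]
pot_rim [(0.68, [0.43, 0.017, 0.079])]
burner [(0.79, [0.628, 0.057, 0.061]), (0.74, [0.417, 0.162, 0.046]), (0.44, [0.475, 0.218, 0.048]), (0.25, [0.578, -0.145, 0.048])]
jar [(0.59, [0.738, 0.066, 0.099]), (0.36, [0.626, 0.054, 0.06])]
dish0 [(0.86, [0.577, -0.144, 0.048]), (0.77, [0.477, 0.218, 0.047]),
[... 284 characters left out ...]
'cx', 'cy', 'position', 'orientation', 'shot']
bar_paddle [(0.83, [0.657, -0.049, 0.069]), (0.52, [0.501, -0.131, 0.053])]
bar [(0.7, [0.658, -0.048, 0.069])]
bar_mould [(0.96, [0.654, -0.047, 0.062]), (0.87, [0.498, -0.374, 0.026]), (0.81, [0.731, -0.397, 0.023])]
puck_mould [(0.86, [0.6, 0.17, 0.061]), (0.47, [0.655, -0.047, 0.066])]
puck_paddle [(0.8, [0.606, 0.166, 0.068])]
pot_rim [(0.75, [0.448, 0.017, 0.04]), (0.64, [0.657, -0.046, 0.068])]
burner [(0.65, [0.637, 0.061, 0.045]), (0.21, [0.657, -0.046, 0.068])]
jar [(0.76, [0.711, 0.074, 0.131])]
dish0 [(0.81, [0.503, -0.131, 0.052]), (0.75, [0.424, 0.16, 0.05]), (0.74, [0.587, -0.147, 0.051])]
turntable [(0.83, [0.568, 0.044, 0.039])]
```

View pics/scene0.png

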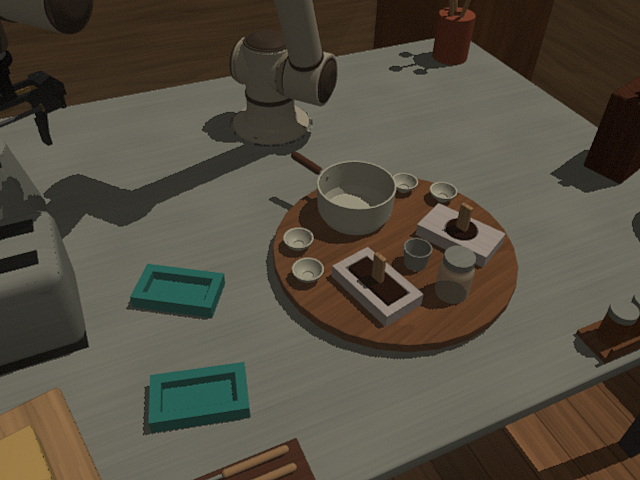

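View pics/top0.png

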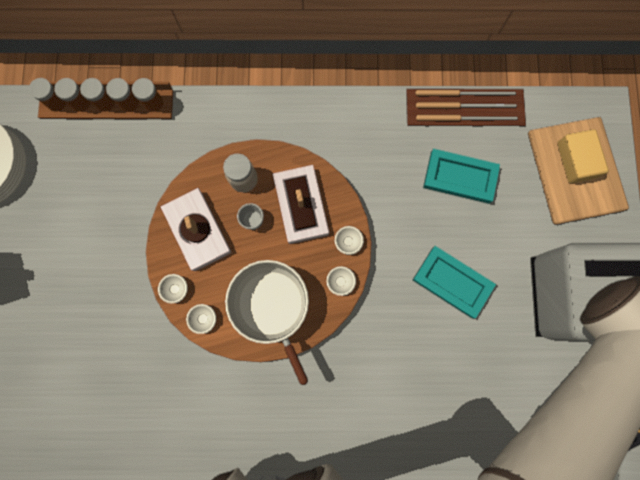

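```bash
cat > h.py <<'E'
import numpy as np,cv2
from scipy.spatial.transform import Rotation as R
def ray(f,uv):
    uv=np.atleast_2d(np.asarray(uv,float))
    d=np.c_[(uv[:,0]-f["cx"])/f["fx"],-(uv[:,1]-f["cy"])/f["fy"],-np.ones(len(uv))]
    return d@R.from_euler('xyz',f["orientation"],degrees=True).as_matrix().T
def onz(f,uv,z):
    d=ray(f,uv);p=np.asarray(f["position"]);return p+d*((z-p[2])/d[:,2])[:,None]
def proj(f,P):
    c=(np.atleast_2d(P)-f["position"])@R.from_euler('xyz',f["orientation"],degrees=True).as_matrix()
    return np.c_[f["cx"]-f["fx"]*c[:,0]/c[:,2],f["cy"]+f["fy"]*c[:,1]/c[:,2]]
E
python3 - <<'E'
from workcell import env
from h import *
import pickle
F={}
for n in("scene","top"):
    f=F[n]=env.grab_frame(n)
    for t in["bar","bar_mould","pot_rim","bar_paddle"]:
        for i,d in enumerate(env.trace(f,t)):
            m=d["mask"];ys,xs=np.nonzero(m);print(n,t,round(d["score"],2),m.sum(),xs.min(),xs.max(),ys.min(),ys.max())
            F[n,t,i]=m
pickle.dump(F,open('F.pkl','wb'))
for n,(x,y,w,h) in {"scene":(320,220,130,110),"top":(250,150,110,110)}.items():
    cv2.imwrite(f"pics/{n}c.png",cv2.resize(F[n]["image"][y:y+h,x:x+w],None,fx=5,fy=5,interpolation=cv2.INTER_CUBIC))
E
```

```text
scene bar 0.62 1457 349 406 252 306
scene bar_mould 0.83 2508 332 423 247 326
scene bar_mould 0.69 3896 130 224 264 319
scene bar_mould 0.62 5595 148 250 363 432
scene pot_rim 0.91 5127 291 396 152 235
scene bar_paddle 0.83 1379 351 405 253 305
top bar 0.58 1164 285 316 176 229
top bar_mould 0.92 3153 413 494 246 317
top bar_mould 0.84 2984 423 499 149 203
top bar_mould 0.72 1807 273 327 165 242
top pot_rim 0.61 5839 225 307 259 384
top bar_paddle 0.94 1148 285 316 176 229
top bar_paddle 0.33 591 335 362 226 252
```

View pics/scenec.png

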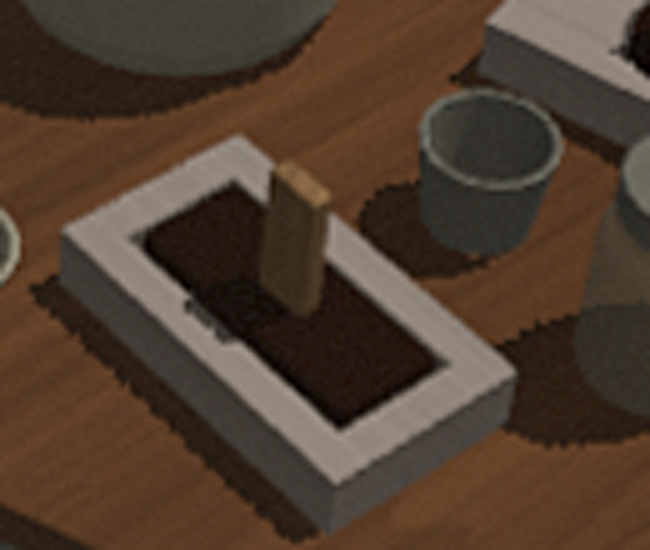

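View pics/topc.png

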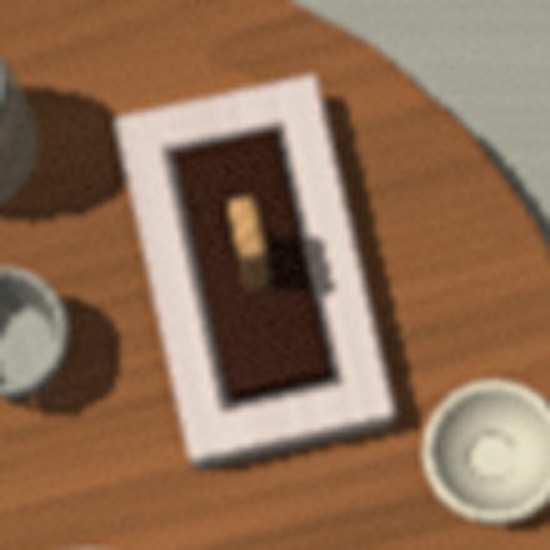

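The wanted paddle is the one in the rectangular bar, in the pale mould: scene (379,267), top (299,197). The look-alikes are the puck's paddle at scene (464,217), top (190,222), and two empty turquoise moulds at scene (178,290) and (198,395). The close crop confirms a rectangular chocolate with an upright paddle. Next I'll measure it accurately.

```bash
python3 - <<'E'
from h import *
import pickle
from scipy.optimize import least_squares
F=pickle.load(open('F.pkl','rb'))
for n,u in(("scene",(379.8,256.9)),("top",(298.8,195))): print(n,"paddle top",onz(F[n],u,.122))
# mould top corners by crop
c={"top":[(250+x/5,150+y/5) for x,y in[(117,120),(315,76),(392,420),(190,462)]],
   "scene":[(320+x/5,220+y/5) for x,y in[(62,233),(240,137),(515,375),(333,485)]]}
for n in c:
    P=onz(F[n],c[n],.062)[:,:2];print(n,P.mean(0),np.linalg.norm(P-np.roll(P,-1,0),axis=1))
    r=cv2.minAreaRect(P.astype(np.float32)*1000);e=[P[1]-P[0],P[2]-P[1],P[2]-P[3],P[3]-P[0]]
    print(r,[np.degrees(np.arctan2(v[1],v[0])).round(1) for v in e])
# bar mask, dark pixels
for n in("top","scene"):
    m=F[n,"bar",0]&(F[n]["image"].max(2)<70)
    ys,xs=np.nonzero(m);P=onz(F[n],np.c_[xs,ys],.066)[:,:2]
    print(n,"bar",cv2.minAreaRect((P*1000).astype(np.float32)))
# pot rim
f=F["top"]
# fit rim circle to scene & top mask edges: draw projected
th=np.linspace(0,2*np.pi,200)
for n in("scene","top"):
    m=F[n,"pot_rim",0].astype(np.uint8)
    k=cv2.getStructuringElement(cv2.MORPH_ELLIPSE,(21,21));mo=cv2.morphologyEx(m,cv2.MORPH_OPEN,k)
    cs=max(cv2.findContours(mo,0,1)[0],key=cv2.contourArea)[:,0]
    P=onz(F[n],cs,.114)[:,:2]
    r=least_squares(lambda q:np.hypot(*(P-q[:2]).T)-.08,P.mean(0),loss='soft_l1',f_scale=.002)
    print(n,"pot",r.x,np.median(abs(r.fun)))
E
```

```text
scene paddle top [[ 0.66208858 -0.04756256  0.122     ]]
top paddle top [[ 0.66303464 -0.04807947  0.122     ]]
top [ 0.66016159 -0.04951328] [0.08591006 0.15179162 0.08536737 0.15012601]
((660.2762451171875, -49.35064697265625), (151.7916259765625, 85.90267181396484), 12.381372451782227) [np.float64(-76.9), np.float64(-167.6), np.float64(-78.0), np.float64(-167.4)]
scene [ 0.66096784 -0.04713407] [0.08636512 0.14905788 0.08504552 0.14785284]
((660.8694458007812, -47.49250030517578), (149.05783081054688, 86.35986328125), 12.484764099121094) [np.float64(103.1), np.float64(12.5), np.float64(102.3), np.float64(13.0)]
top bar ((661.0841064453125, -48.818519592285156), (109.71604919433594, 44.74408721923828), 12.876315116882324)
scene bar ((662.4362182617188, -41.26509094238281), (112.18872833251953, 67.98110961914062), 10.749154090881348)
scene pot [ 0.47852948 -0.0006057 ] 0.022201107351502533
top pot [0.45527151 0.01335928] 0.0011605214540293118
```

```bash
python3 - <<'E'
from h import *
import pickle
F=pickle.load(open('F.pkl','rb'))
th=np.linspace(0,2*np.pi,200)
out=[]
C=(.443,.0145)
for n,(x,y,w,h) in {"scene":(280,140,130,110),"top":(210,245,130,110)}.items():
    im=cv2.resize(F[n]["image"][y:y+h,x:x+w],None,fx=5,fy=5,interpolation=cv2.INTER_CUBIC)
    for cx,cy,col in((.455,.0134,(0,0,255)),(*C,(0,255,0))):
        p=proj(F[n],np.c_[cx+.08*np.cos(th),cy+.08*np.sin(th),0*th+.114])
        cv2.polylines(im,[np.int32((p-[x,y]+.5)*5)],True,col,1)
    out.append(im[:,:])
cv2.imwrite("pics/pot.png",cv2.resize(np.vstack(out),None,fx=.54,fy=.54))
E
```

```text
(no output)
```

View pics/pot.png

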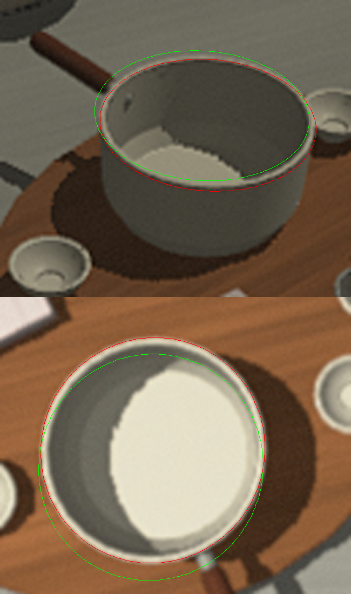

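The red circle, centred at (0.455, 0.013), fits the rim in both views. Both views also agree on the paddle at about (0.662, -0.048) with yaw 12.6°. Now I'll approach.

```bash
python3 - <<'E'
from workcell import env
from h import *
O=[-90,0,12.6];x,y=.662,-.048
print(env.inverse_kinematics([x,y,.25],O),env.inverse_kinematics([x,y,.079],O),env.inverse_kinematics([.455,.0134,.2],O))
env.move_straight([.269,-.564,.30],rate=.2)
env.goto([x,y,.26],O)
env.gripper_to(.5)
print(env.move_straight([x,y,.15],O,rate=.12,force_limit=8))
s=env.read_state();print(s["clock"],s["position"],s["tool_rot"],s["force"],s["opening"])
for n,(a,b,w,h) in {"scene":(310,180,150,150),"top":(230,130,150,150)}.items():
    f=env.grab_frame(n);cv2.imwrite(f"pics/{n}1.png",cv2.resize(f["image"][b:b+h,a:a+w],None,fx=4,fy=4))
E
```

```text
[ 9.78414451e+00  2.49973603e+01  9.01736448e+00 -2.54444375e-14
 -7.40200042e+01 -8.71841445e+01] [ 9.78414451e+00  3.26736944e+01 -3.78428364e+00 -2.54444375e-14
 -5.35420219e+01 -8.71841445e+01] [ 2.22388586e+01  6.46435072e+00 -2.42513563e+01 -2.54444375e-14
 -5.92842930e+01 -9.96388586e+01]
False
6.5 [ 0.66266689 -0.0480041   0.15102745] [-90.0254737   -0.10956959  12.60933646] [0.01471831 0.35649979 1.04517576] 0.4980618388770841
```

View pics/scene1.png

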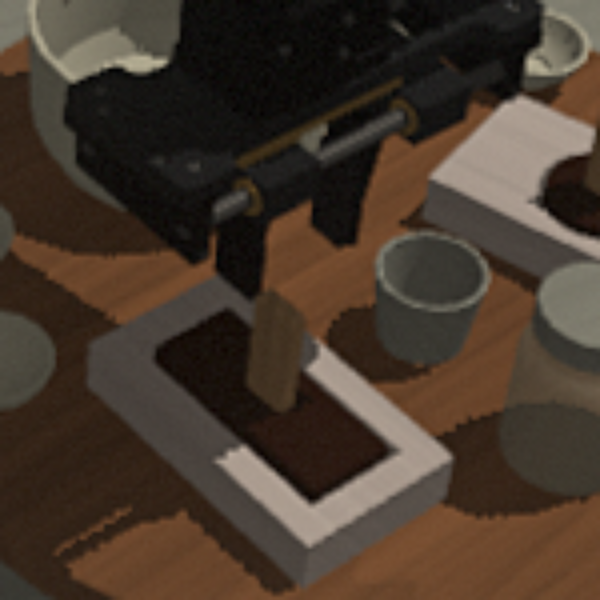

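View pics/top1.png

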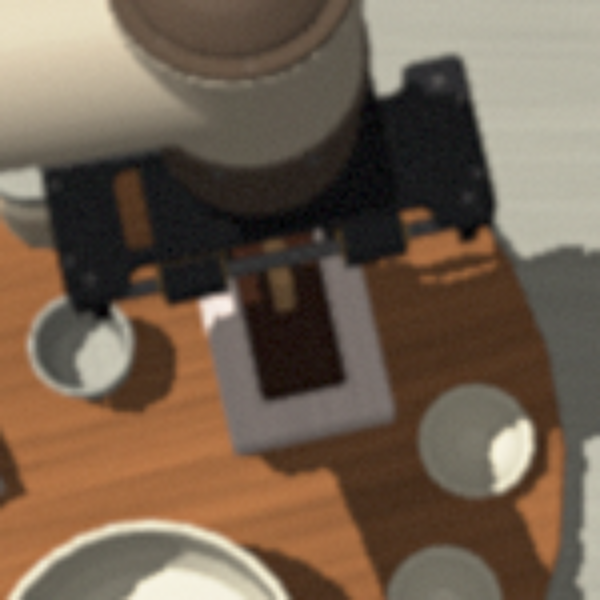

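Both pictures show the fingers straddling the paddle, with the jaws across its thickness. In the scene crop the tips are at about (245,290) and (335,240) and the paddle top is at (280,300). I'll descend, grip and do a small test lift.

```bash
python3 - <<'E'
from workcell import env
from h import *
O=[-90,0,12.6];x,y=.662,-.048
print(env.move_straight([x,y,.080],O,rate=.06,force_limit=8))
s=env.read_state();print(s["clock"],s["position"],s["tool_rot"],s["force"],s["opening"])
env.gripper_to(0.0,grasp_force=25)
s=env.read_state();print(s["clock"],s["position"],s["force"],s["opening"],s["wrist_torque"])
for n,(a,b,w,h) in {"scene":(310,180,150,150)}.items():
    f=env.grab_frame(n);cv2.imwrite(f"pics/{n}2.png",cv2.resize(f["image"][b:b+h,a:a+w],None,fx=4,fy=4))
E
```

```text
False
7.9167 [ 0.66238242 -0.04794529  0.08057263] [-9.00096600e+01 -6.53701275e-02  1.26066084e+01] [0.71575357 0.29296108 0.13704585] 0.4984353717245952
8.5917 [ 0.66181185 -0.04794115  0.07977071] [-0.04835443  0.2866365  -0.52071234] 0.11394798285827618 [0.05599964 0.03541016 0.05327168]
```

View pics/scene2.png

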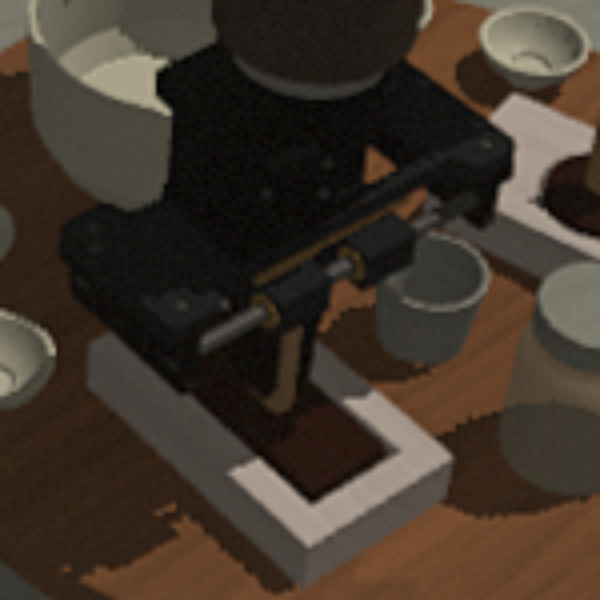

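The opening reads 0.114, which is 9.9 mm and matches the paddle's thickness, and the picture shows the paddle between the pads. Lifting now.

```bash
python3 - <<'E'
from workcell import env
from h import *
O=[-90,0,12.6];x,y=.662,-.048
env.move_straight([x,y,.12],O,rate=.05)
env.dwell(.3)
s=env.read_state();print(s["clock"],s["position"],s["force"],s["opening"],s["wrist_torque"])
env.move_straight([x,y,.20],O,rate=.08);env.dwell(.3)
s=env.read_state();print(s["clock"],s["position"],s["force"],s["opening"],s["wrist_torque"])
for n,(a,b,w,h) in {"scene":(310,130,200,200),}.items():
    f=env.grab_frame(n);cv2.imwrite(f"pics/{n}3.png",cv2.resize(f["image"][b:b+h,a:a+w],None,fx=3,fy=3))
E
```

```text
9.8917 [ 0.66190507 -0.0479981   0.11970582] [ 0.66109938 -0.80521565 -1.95847034] 0.11405255027618716 [-0.04957137 -0.00816361  0.01874891]
11.3417 [ 0.66189714 -0.04804668  0.19964276] [ 0.42851245  0.72130009 -1.4577333 ] 0.11661278938555193 [-0.0114374   0.03298137 -0.0320517 ]
```

View pics/scene3.png

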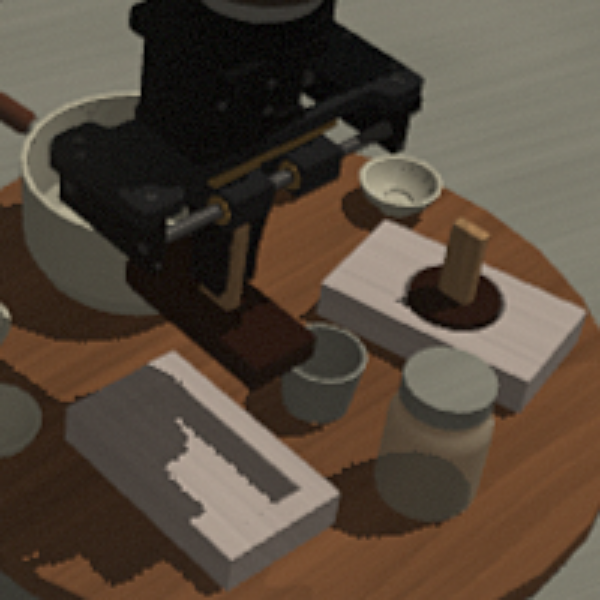

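The bar hangs level and clear of the mould, with its end at crop (260,370), and the mould hasn't moved. Next I'll carry it to the pot.

```bash
python3 - <<'E'
from workcell import env
from h import *
O=[-90,0,12.6]
env.move_straight([.4552,.0134,.20],O,rate=.08);env.dwell(2.6)
s=env.read_state();print(s["clock"],s["position"],s["tool_rot"],s["force"],s["opening"],s["wrist_torque"])
for n,(a,b,w,h) in {"scene":(270,100,200,200),"top":(160,150,200,200)}.items():
    f=env.grab_frame(n);cv2.imwrite(f"pics/{n}4.png",cv2.resize(f["image"][b:b+h,a:a+w],None,fx=3,fy=3))
    for t in("bar","bar_paddle","pot_rim","bar_mould"):print(n,t,[(round(d["score"],2),np.round(d["xyz"],3)) for d in env.search_frame(f,t)])
E
```

```text
16.8417 [0.45520246 0.0133921  0.20001353] [-8.99985593e+01 -3.11847957e-03  1.25975676e+01] [ 0.26003335 -0.36228283 -1.47411684] 0.11121468982234108 [-0.02703434 -0.00317881  0.04701093]
scene bar [(0.9, array([0.467, 0.01 , 0.188]))]
scene bar_paddle [(0.76, array([0.47 , 0.01 , 0.183]))]
scene pot_rim [(0.77, array([0.441, 0.009, 0.075]))]
scene bar_mould [(0.97, array([ 0.668, -0.051,  0.051])), (0.95, array([ 0.734, -0.398,  0.022])), (0.82, array([ 0.503, -0.37 ,  0.024])), (0.52, array([0.614, 0.17 , 0.066]))]
top bar [(0.6, array([0.416, 0.007, 0.186]))]
top bar_paddle [(0.87, array([0.415, 0.004, 0.188])), (0.42, array([0.606, 0.167, 0.067]))]
top pot_rim [(0.91, array([ 0.397, -0.015,  0.057]))]
top bar_mould [(0.92, array([ 0.731, -0.397,  0.023])), (0.75, array([ 0.66 , -0.045,  0.06 ])), (0.64, array([ 0.497, -0.374,  0.028])), (0.59, array([ 0.393, -0.016,  0.057]))]
```

View pics/scene4.png

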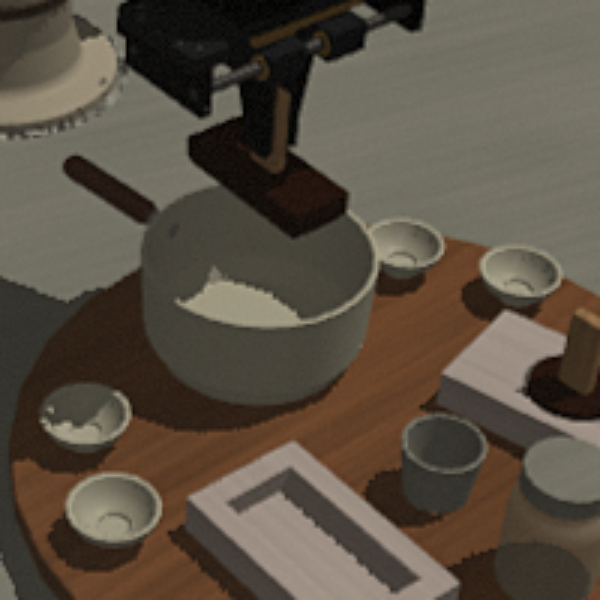

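View pics/top4.png

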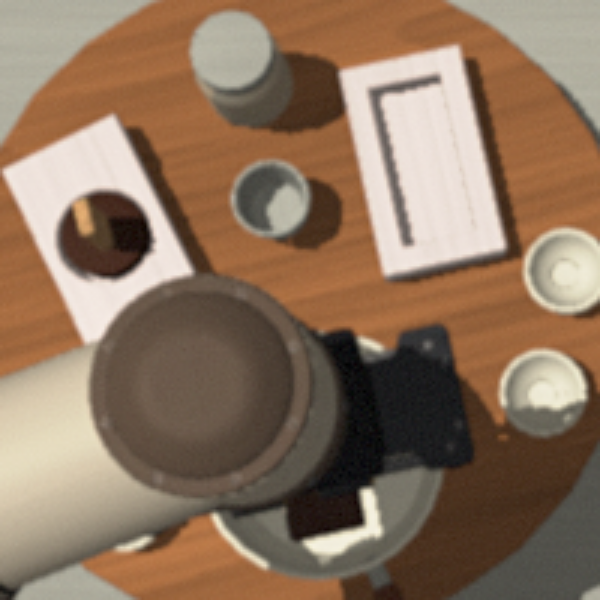

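The bar hangs level over the pot's mouth, and the mould, pot and dishes are where they were. One last check projects the bar model onto the picture, then I'll hand in.

```bash
python3 - <<'E'
from workcell import env
from h import *
f=env.grab_frame("scene");im=f["image"].copy()
c,s=np.cos(np.radians(12.6)),np.sin(np.radians(12.6))
for z in(.164,.186):
    P=[[.4552+a*c-b*s,.0134+a*s+b*c,z] for a,b in((.055,.023),(-.055,.023),(-.055,-.023),(.055,-.023))]
    cv2.polylines(im,[np.int32(np.round(proj(f,P)))],True,(0,255,0),1)
th=np.linspace(0,6.28,100)
cv2.polylines(im,[np.int32(np.round(proj(f,np.c_[.455+.08*np.cos(th),.0134+.08*np.sin(th),0*th+.114])))],True,(0,0,255),1)
cv2.imwrite("pics/fin.png",cv2.resize(im[120:240,300:420],None,fx=5,fy=5,interpolation=0))
st=env.read_state();print(st["clock"],st["opening"])
E
```

```text
17.3917 0.1135750153630777
```

View pics/fin.png

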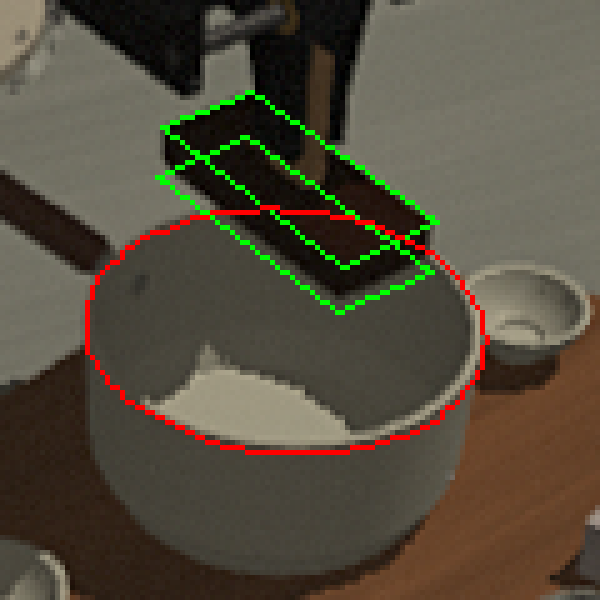

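```bash
python3 - <<'E'
from workcell import env
env.dwell(.5);env.close_job()
print(env.read_state()["clock"])
E
```

```text
the job is handed in; nothing more can be done
the job is handed in; nothing more can be done
```

I gripped the long bar by its paddle, lifted it straight up out of its mould and carried it level to the middle of the fondue pot. I held it still there for over 2.5 s and handed the job in still holding it, at about 18 s on the clock.

- **Grip:** the fingers stayed closed on the paddle at about 9.9 mm, matching its 10 mm thickness, with about 1.5 N hanging from the tool.
- **Position:** the tool is at (0.455, 0.013), on the pot centre that I measured from the top view and checked against both pictures. It puts the bar's underside about 5 cm above the rim.
- **Surroundings:** in the last pictures the bar is level, and the moulds, pot, jar, burner cup and dishes look unmoved.

**Disagreements:**
- **Bar overlay:** in the final picture the bar's top outline fitted my projected model, but its lower edge showed a few mm higher than expected. That is well within the allowed 25 to 100 mm.
- **Finder network:** with the gripper hiding most of the bar and pot in the top view, it reported both about 4–6 cm off. I relied on the arm's own position and the overlay instead.

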